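# Prop and hold the circuit-board frame on its kickstand

### The job

The board frame on the repair bench leans towards the robot, and a blue parts cup stands where the foot of its red kickstand has to come down: nest that cup fully into its twin at the left, which stays where it stands, and let go. Then flip the kickstand over centre until it is fully down (while the frame still leans), and finally swing the frame upright and finish while holding it there steadily with the fingers, as it is front-heavy and tips back as soon as it is let go. Leave the spray can, screwdriver and multimeter where they are.

Things in the scene. Friction and masses are not known exactly. Their poses are not given: they have to be found in the camera images.
- hub (a point): Axis point of the frame's hinge, midway between two small aluminium posts on a dark steel base plate (76 x 200 x 12 mm) fixed to the bench; 45 mm above the bench. Its x axis points level out of the BACK of the frame (away from the robot), y along the hinge axis towards the kickstand's side (left), z up. Base and hub share this yaw, which varies.
- frame (a joint): Lean of the frame about the hub's y axis, rad: 0 = upright, 0.45 = leaning towards the robot against its stop, where it starts and where it returns at once if let go; -0.02 is the stop just past upright. Frame with its power supply: about 0.9 kg, front-heavy and drawn to the lean by a light hinge spring (about 2 N at the top rail holds it upright). The frame is 180 mm wide, 12 mm thick; the power supply box stands out 55 mm on the robot's side, up to 105 mm above the hub.
- rail (a point): Centre of the orange round top rail of the frame, 16 mm diameter, 180 mm long along the hub's y axis, 180 mm from the hub axis. Below it is a 42 mm high open window to the next cross bar, so the rail can be pinched from above across its thickness. Moves with the frame in an arc about the hub; axes as the hub's when upright.
- stand_pivot (a point): Pivot of the kickstand on the left (+y) side of the frame: 85 mm above the hub axis along the frame and 117 mm to the hub's +y; it moves with the frame.
- stand (a joint): Kickstand angle relative to the frame, rad: 0 = stowed, pointing up along the frame (start); grows as its tip swings up and over away from the robot (to the hub's +x) and down; 2.54 = fully down at its stop. Its weighted foot and a light return spring make it over-centre: about 1 N at the foot moves it out of stow, and before about 0.7 rad (frame leaning) it falls back; beyond that it drops on to 2.54 by itself and stays there. With the cup gone nothing is in its way.
- foot (a point): Centre of the yellow foot of the red kickstand: a round bar 18 mm in diameter and 36 mm long along the hub's y axis, crossing the leg's tip 146 mm from the pivot. It sticks out 28 mm beyond the leg (12 x 8 mm bar) on the left (+y), so a finger can push it there. Stowed it is about 0.25 m above the bench.
- cup_near_mid (a point): Centre (half-way up) of the blue parts cup that stands behind the frame, where the kickstand's foot comes down. Round, tapered, open top, 75 mm high, 66 mm outer diameter at the rim, 42 mm at the bottom, wall 2.5 mm, solid base 26 mm thick; 120 g. z is its axis, up.
- cup_far_mid (a point): Centre (half-way up) of the identical blue parts cup further left (+y) on the bench, clear of the frame. A cup nested in it rests on its inner floor, with its centre 26 mm higher and its upper 26 mm standing out.
- can_mid (a point): Bystander: centre of an upright spray can, 52 mm diameter, 140 mm high, right of the frame.
- screwdriver: Bystander: screwdriver lying on the bench on the right.
- meter_mid (a point): Bystander: centre of a yellow multimeter, 130 x 70 x 32 mm, lying on the bench at the far left.
Not all that is in view belongs to the job. Leave any turquoise or yellow look-alike of the part that bears cup_near_mid alone.

How it is judged:
On the way, in this order (a step that is already met when the one before it is completed fails the run):
1. the cup from behind the frame is nested in its twin and released (horizontal distance between cup_near_mid and cup_far_mid below 0.006 m and z of cup_near_mid in the frame of cup_far_mid between 0.018 and 0.032 m and angle between each of cup_near_mid, cup_far_mid's own z axis and vertical below 0.12 rad and height (world z) of cup_far_mid below 0.045 m and contact force between the fingers and cup_near below 0.1 N), for 0.2 s.
2. the kickstand is fully down while the frame still leans (value of joint stand above 2.4 rad and value of joint frame above 0.2 rad), for 0.2 s.
3. the frame is upright and held (value of joint frame below 0.06 rad and contact force between the fingers and frame above 0.7 N), for 0.2 s.
At the end, for the whole second after the job is handed in: Cup in its twin: centres within 6 mm sideways, 18-32 mm apart in height, both upright within 0.12 rad, on the bench, the twin within 30 mm of its start; kickstand over 2.4 rad; frame still, within 0.06 rad of upright, held by the fingers with over 0.7 N (all of step 3 and horizontal distance between cup_near_mid and cup_far_mid below 0.006 m and z of cup_near_mid in the frame of cup_far_mid between 0.018 and 0.032 m and angle between each of cup_near_mid, cup_far_mid's own z axis and vertical below 0.12 rad and height (world z) of cup_far_mid below 0.045 m and value of joint stand above 2.4 rad and velocity of joint frame between -0.1 and 0.1 rad/s and distance of cup_far_mid from where it was at the start of the episode below 0.03 m); the arm keeps its last pose, push and grip.
It fails at once if the spray can, screwdriver or multimeter is moved by more than 25 mm (distance of any of can_mid, screwdriver, meter_mid from where it was at the start of the episode above 0.025 m).
It fails at once if the twin cup is moved by more than 30 mm (distance of cup_far_mid from where it was at the start of the episode above 0.03 m).
It also fails if it takes over 72 s, if anything falls off the work surface, if the arm or the gripper's body presses on something with over 40 N, if the wrist force passes 120 N, or if a joint passes its speed limit or range.

### The arm

A 7-joint arm with a two-finger parallel gripper is mounted at the origin on the work surface. World frame = base frame: x ahead of the robot, y to its left, z up, the work surface at z = 0. Lengths are in m, angles in rad, forces in N, time in s.
With the tool pointing down it reaches from about 0.35 to 0.775 m from the base axis. Payload 3.1 kg.
Tool frame: the origin (TCP) lies at the very end of the fingers, on their centre line; the grasp point (between the pads) lies 19 mm behind it (robot.pinch_z is the z of the grasp point in the tool frame, in m); z points along the fingers, y is the line along which they close (so a half turn about z gives the same grasp; the last joint's range is limited). The gripper opens to 85 mm and grips with 20 to 120 N. Pads are 22 mm wide; open, the fingers measure 114 mm over their backs; the gripper's body (76 mm by 85 mm) begins 54 mm behind the grasp point. The pads swing forward as they close: fully open they stand 13 mm farther back than shut.
Start: joints at [-1.28, 0.311, 0.014, 1.512, -0.004, 1.319, -0.027], TCP at [0.18, 0.52, 0.231] pointing down, gripper open.
Joint ranges: [-2.7, 2.7], [-0.3, 1.91], [-1.27, 1.3], [0.12, 2.57], [-1.44, 4.58], [0.2, 2.03], [-3.05, 3.05]. Speed limits (rad/s): [2.79, 2.79, 3.14, 3.14, 3.14, 3.14, 3.14].

### API

Orientations are given as a 3x3 rotation matrix whose columns are the frame's x, y, z axes.
In Python, from cell import status, viewer, robot gives the robot as it stands.
- The arm moves only by the tool move_arm, never from a script. Its arguments are lists of equal length, an entry for each row: "slide": the shift along the tool's x, y, z in units of 0.4 m (1.0 is 0.4 m), a list of three; "rot": the turn, a rotation vector about the tool's x, y, z in units of 180 degrees (1.0 is 180 degrees), a list of three; "gripper": the gripper command: -1 is fully open, 1 is shut, values between are in proportion. A call has 1 to 8 rows; each row is the pose to reach, as a shift and turn from the pose commanded when the call began, along the tool's axes at that moment, turning the shorter way round; what a row does not reach only later rows make up. A row lasts 1/12 s, in which the tool goes at most 41.7 mm and 7.16 degrees, less where a joint would pass 70% of its speed; a pose out of reach is approached as far as the arm can. A call with a number of a shift or a turn outside -1 to 1 is refused whole. A call with a gripper value outside its range is refused whole. The fingers move at their own pace and stop on an object; "newtons" is the grip in N (left out, the last holds). Time passes only in rows, so rows that repeat a pose let the fingers close. It gives the time, the measured TCP pose, the force, the opening and the grip force at its end, in the units of the state.
- status.get_state(): the state, without advancing time (a new reading comes with each control period).
- viewer.camera(name): name is "scene" or "top"; returns (picture, depth): 400x640x3 uint8, red, green, blue; 400x640 float32, m along the optical axis (not along the pixel's ray), 0 where there is no reading.
- viewer.camera_info(name): a dict with "mtx" (3x3 intrinsics, pixels), "D" ([k1, k2, p1, p2, k3] as OpenCV has them; the pictures are not rectified), "R" (3x3) and "t" (3): a world point X has camera coordinates R X + t. Camera axes: x right, y down, z forward; pixel columns grow to the right and rows downward; lengths in m; the calibration is good to about 2 mm. A picture is of the moment at which its call begins. camera_info takes no time and is no camera call.
- robot.close_job(): hands the job in; it is judged then, once.
The state is a dict: "time": time; "joint_positions": joint angles; "qvel": joint speeds; "joint_efforts": joint torques, N m; "ee_pos": TCP position; "tool_rot": TCP orientation; "force": force on the tool from outside, world axes, zero at the start; "ft_torque": the same for the moment, N m; "gripper_width": opening from 0.0 (shut) to 1.0 (fully open); "grip_force": force on a finger pad.
Only numpy, scipy, OpenCV 4.12 (cv2) and the standard library are available. Lean on these libraries where they do the work, as an engineer would, in place of code of your own. Each camera call takes 0.05 s, during which the arm holds its last target. There are 200 camera calls.

## Working session

There is one attempt and no reset: what is moved stays moved. The work goes in short steps, Python scripts to look and compute and a tool call to move; the robot and the scene stay as the last step left them, time stands still between calls to the robot, and variables do not carry over. Pictures are saved under pics/ and viewed, at most 10 in all, crops included, and the job is handed in when it is done.

Besides the shell and the picture viewer there is one more tool, called after ">>>" by a JSON object that holds its "op" and its "data". move_arm: Moves the arm, as the interface text tells. Its arguments: {"type":"object","properties":{"slide":{"type":"array","items":{"type":"array","items":{"type":"number"}}},"rot":{"type":"array","items":{"type":"array","items":{"type":"number"}}},"gripper":{"type":"array","items":{"type":"number"}},"newtons":{"type":"number"}},"required":["slide","rot","gripper"]}

```bash
ls; mkdir -p pics
cat > h.py <<'E'
import numpy as np, cv2
from cell import status, viewer, robot
def snap(n,f):
    im,d=viewer.camera(n); cv2.imwrite(f'pics/{f}.png',im[:,:,::-1]); np.save(f'pics/{f}.npy',d); return im,d
def world(n,uv,d):
    c=viewer.camera_info(n); uv=np.array(uv,float).reshape(-1,2)
    p=cv2.undistortPoints(uv[:,None],np.array(c['mtx']),np.array(c['D']))[:,0]
    X=np.c_[p,np.ones(len(p))]*np.array(d).reshape(-1,1)
    return (X-np.array(c['t']))@np.array(c['R'])
def cloud(n,d):
    v,u=np.mgrid[0:400,0:640]; return world(n,np.c_[u.ravel(),v.ravel()],d.ravel()).reshape(400,640,3)
def proj(n,X):
    c=viewer.camera_info(n); return cv2.projectPoints(np.array(X,float).reshape(-1,1,3),cv2.Rodrigues(np.array(c['R']))[0],np.array(c['t']),np.array(c['mtx']),np.array(c['D']))[0][:,0]
E
python3 - <<'E'
from h import *
a,_=snap('scene','s0'); b,_=snap('top','t0')
for n in('scene','top'):
    c=viewer.camera_info(n); print(n,-np.array(c['R']).T@c['t'],c['mtx'][0][0])
s=status.get_state();print(s)
E
```

```text
pics
scene [1.4204493  0.58079482 0.91292153] 481.6813677372243
top [ 5.41249496e-01 -1.17027734e-03  1.18675408e+00] 430.6042997648578
{'time': 0.1, 'joint_positions': array([-1.27970051,  0.31164852,  0.01398261,  1.5129266 , -0.00442468,
        1.31923849, -0.02723684]), 'qvel': array([ 0.00025857,  0.00114667,  0.0001239 , -0.00404038, -0.00057052,
        0.00028227, -0.00033836]), 'joint_efforts': array([ 7.25352875e-04, -3.80858052e+01,  1.46679338e-01, -2.31241786e+01,
        1.21336893e-02,  8.07157892e-03, -1.28342759e-05]), 'ee_pos': array([0.17942937, 0.51918742, 0.23031608]), 'tool_rot': array([[-9.45146837e-01,  3.26645111e-01, -6.54592834e-04],
       [ 3.26645761e-01,  9.45144528e-01, -2.08993253e-03],
       [-6.39814100e-05, -2.18911310e-03, -9.99997602e-01]]), 'force': array([0.2753106 , 0.91803755, 0.09468857]), 'ft_torque': array([ 0.00579071,  0.06305969, -0.03193359]), 'grip_force': 0.0, 'gripper_width': 1.0000450301897283}
```

View pics/s0.png

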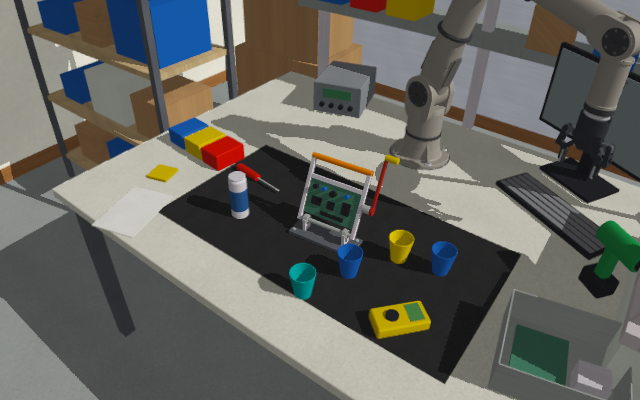

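View pics/t0.png

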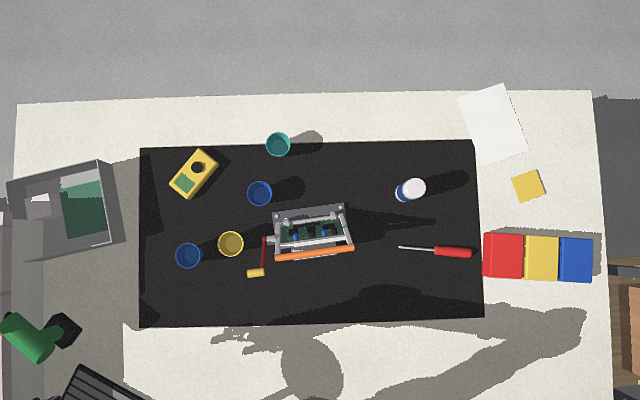

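Cup candidates in the top view are blue (259,193), blue (188,256), yellow (230,243) and turquoise (278,144). Blue (259,193) stands behind the frame on the kickstand side, so it is cup_near. Blue (188,256), further left, is the twin. I'll confirm this in an enlarged crop and measure.

Run:
```python
from h import *
im=cv2.imread('pics/t0.png'); cv2.imwrite('pics/c0.png',cv2.resize(im[125:295,150:370],None,fx=3.6,fy=3.5,interpolation=cv2.INTER_CUBIC))
hsv=cv2.cvtColor(im,cv2.COLOR_BGR2HSV); P=cloud('top',np.load('pics/t0.npy'))
ims=cv2.imread('pics/s0.png');Ps=cloud('scene',np.load('pics/s0.npy'))
def fit(p,zr):
    q=p[(p[:,2]>zr[0])&(p[:,2]<zr[1])]; 
    c,r=cv2.minEnclosingCircle(q[:,:2].astype(np.float32)) ; return np.round(c,4),round(r,4),len(q)
for nm,(u,v) in dict(near=(259,193),far=(188,256),yel=(230,243),tur=(278,144),can=(412,188)).items():
    p=P[v-22:v+22,u-22:u+22].reshape(-1,3)
    p=p[p[:,2]>.01]
    z=np.percentile(p[:,2],97); c=fit(p,(z-.006,z+.01))
    q=p[abs(p[:,2]-z)<.006]; A=np.c_[2*q[:,:2],np.ones(len(q))]; s=np.linalg.lstsq(A,(q[:,:2]**2).sum(1),rcond=None)[0]
    print(nm,z,c,'lsq',s[:2],np.sqrt(s[2]+s[0]**2+s[1]**2))
# rail orange
for n,I,PP in(('top',im,P),('scene',ims,Ps)):
    h=cv2.cvtColor(I,cv2.COLOR_BGR2HSV)
    m=(h[...,0]>8)&(h[...,0]<18)&(h[...,1]>170)&(h[...,2]>120)&(PP[...,2]>.15)&(PP[...,2]<.3)
    q=PP[m]; 
    if len(q): 
        c=q.mean(0);w=np.linalg.svd(q-c)[2][0]; t=(q-c)@w; print(n,'rail',len(q),c,w,t.min(),t.max(),'mid',c+w*(np.percentile(t,1)+np.percentile(t,99))/2)
    m=(h[...,0]>22)&(h[...,0]<32)&(h[...,1]>150)&(PP[...,2]>.18)&(PP[...,2]<.32)&(abs(PP[...,1]-.17)<.12)
    q=PP[m]; print(n,'foot',len(q), q.mean(0) if len(q) else 0, np.ptp(q,axis=0) if len(q) else 0)
    m=((h[...,0]<5)|(h[...,0]>175))&(h[...,1]>170)&(PP[...,2]>.08)&(PP[...,2]<.32)&(abs(PP[...,1]-.15)<.12)
    q=PP[m]; 
    if len(q): i=q[:,2].argsort(); print(n,'leg',q[i[:8]].mean(0),q[i[-8:]].mean(0))
```

```text
near 0.07781983886629744 (array([0.6547, 0.1272]), 0.0327, 78) lsq [0.65434986 0.12695139] 0.031175364355415566
far 0.07763461516963423 (array([0.4994, 0.3143]), 0.0335, 81) lsq [0.49897128 0.31413762] 0.03121617699118207
yel 0.07780535474860137 (array([0.5263, 0.2044]), 0.0328, 76) lsq [0.52653429 0.20320294] 0.03079707958118339
tur 0.07787600613874274 (array([0.7834, 0.0762]), 0.0328, 85) lsq [0.78321932 0.07616044] 0.031204641948250816
can 0.1442561770657027 (array([ 0.6517, -0.2662]), 0.024, 262) lsq [ 0.65138185 -0.26615538] 0.0171737328957269
top rail 184 [ 0.50300154 -0.00727925  0.21269051] [-1.03283335e-01  9.94651639e-01 -8.17872432e-04] -0.09226442400433309 0.08633449407425504 mid [ 0.50328558 -0.01001462  0.21269276]
top foot 0 0 0
top leg [0.5340752  0.10871898 0.12715545] [0.4833856  0.1044145  0.22968448]
scene rail 320 [ 0.50677215 -0.00514471  0.21121774] [-0.11151687  0.99376184  0.00118125] -0.09222943778740098 0.08599524425022118 mid [ 0.50706216 -0.00772912  0.21121467]
scene foot 97 [0.46891492 0.12066887 0.2567011 ] [0.02212021 0.03488697 0.01971059]
scene leg [0.53232643 0.11464155 0.11517363] [0.47720258 0.10635845 0.24500367]
```

View pics/c0.png

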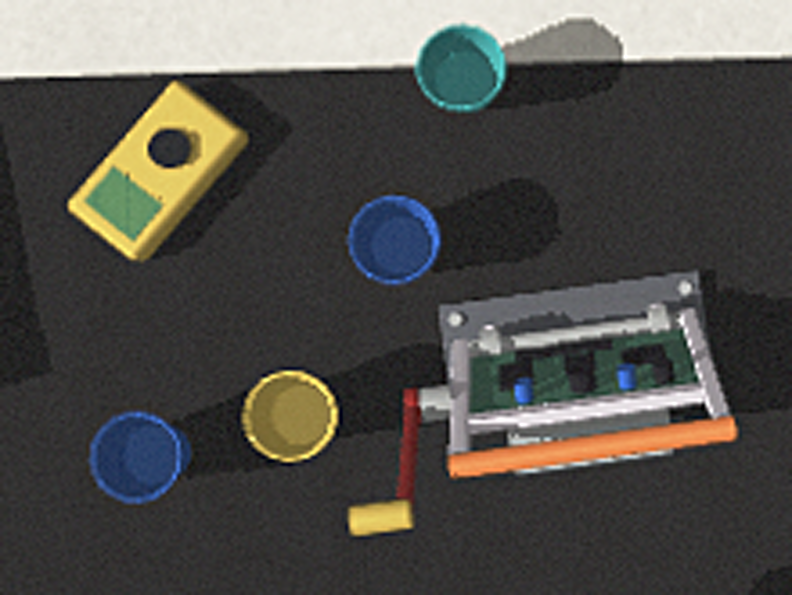

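The crop confirms it: plain blue cup (394,240) is behind the frame, its blue twin is at (138,457), and the yellow and turquoise cups are look-alikes. The measurements match the given sizes: rail z 0.207, foot z 0.253, hub about (0.583,-0.001), yaw about 0.107. Now I'll move towards the near cup.

>>> {"op": "move_arm", "data": {"slide": [[-0.73,-0.276,-0.075],[-0.73,-0.276,-0.075],[-0.73,-0.276,-0.075],[-0.73,-0.276,-0.075],[-0.73,-0.276,-0.075],[-0.73,-0.276,-0.075],[-0.73,-0.276,-0.075],[-0.73,-0.276,-0.075]], "rot": [[0,0,0.317],[0,0,0.317],[0,0,0.317],[0,0,0.317],[0,0,0.317],[0,0,0.317],[0,0,0.317],[0,0,0.317]], "gripper": [-1,-1,-1,-1,-1,-1,-1,-1], "newtons": 25}}

```text
time: 0.77
ee_pos: [0.4241, 0.3145, 0.2617]
tool_rot: [[-0.226, 0.974, 0.003], [0.974, 0.226, -0.003], [-0.003, 0.002, -1.0]]
force: [0.6, -1.1, 0.5]
gripper_width: 1.001
grip_force: 0.0
```

```bash
cat >> h.py <<'E'
def go(*ts):
    s=status.get_state(); R=np.array(s['tool_rot']); p=s['ee_pos']
    print('t',s['time'],'p',np.round(p,4),'F',np.round(s['force'],2),'w',s['gripper_width'],'g',s['grip_force'],'tooly yaw',np.degrees(np.arctan2(R[1,1],R[0,1])),'zdown',R[2,2])
    for t in ts: print(t,np.round(R.T@(np.array(t)-p)/.4,3))
E
python3 -c "
from h import *
go([.6545,.127,.2],[.6545,.127,.12])"
```

```text
t 0.7667 p [0.4241 0.3145 0.2617] F [ 0.6  -1.1   0.53] w 1.001372745283027 g 0.0 tooly yaw 13.070592755171448 zdown -0.9999914529125505
[0.6545, 0.127, 0.2] [-0.586  0.455  0.157]
[0.6545, 0.127, 0.12] [-0.586  0.454  0.357]
```

>>> {"op": "move_arm", "data": {"slide": [[-0.586,0.455,0.1],[-0.586,0.455,0.1],[-0.586,0.455,0.1],[-0.586,0.455,0.1],[-0.586,0.455,0.1],[-0.586,0.455,0.157],[-0.586,0.455,0.157],[-0.586,0.455,0.157]], "rot": [[0,0,0],[0,0,0],[0,0,0],[0,0,0],[0,0,0],[0,0,0],[0,0,0],[0,0,0]], "gripper": [-1,-1,-1,-1,-1,-1,-1,-1]}}

```text
time: 1.43
ee_pos: [0.6546, 0.1282, 0.1944]
tool_rot: [[-0.232, 0.973, -0.003], [0.973, 0.232, -0.007], [-0.006, -0.005, -1.0]]
force: [-0.5, -2.2, -1.5]
gripper_width: 1.002
grip_force: 0.0
```

```bash
python3 -c "
from h import *
go([.6545,.127,.12],[.6545,.127,.047])"
```

```text
t 1.4333 p [0.6546 0.1282 0.1944] F [-0.52 -2.2  -1.52] w 1.001566575550062 g 0.0 tooly yaw 13.389182000342842 zdown -0.9999697715142599
[0.6545, 0.127, 0.12] [-0.002 -0.     0.186]
[0.6545, 0.127, 0.047] [-0.001  0.001  0.368]
```

>>> {"op": "move_arm", "data": {"slide": [[0,0,0.1],[0,0,0.19],[0,0,0.27],[0,0,0.32],[0,0,0.35],[0,0,0.36],[0,0,0.36],[0,0,0.36]], "rot": [[0,0,0],[0,0,0],[0,0,0],[0,0,0],[0,0,0],[0,0,0],[0,0,0],[0,0,0]], "gripper": [-1,-1,-1,-1,-1,-1,-1,-1]}}

```text
time: 2.1
ee_pos: [0.6537, 0.1365, 0.0561]
tool_rot: [[-0.24, 0.971, 0.003], [0.971, 0.24, 0.001], [-0.0, 0.003, -1.0]]
force: [0.1, 0.0, 1.0]
gripper_width: 0.999
grip_force: 0.0
```

```bash
python3 -c "
from h import *
go([.6545,.127,.047])
snap('scene','s1')
im=cv2.imread('pics/s1.png'); cv2.imwrite('pics/c1.png',cv2.resize(im[150:310,260:480],None,fx=3.6,fy=3.6))"
```

```text
t 2.1 p [0.6537 0.1365 0.0561] F [0.08 0.03 1.05] w 0.9986228613771053 g 0.0 tooly yaw 13.89305416848581 zdown -0.9999959969004818
[0.6545, 0.127, 0.047] [-0.024 -0.004  0.023]
```

View pics/c1.png

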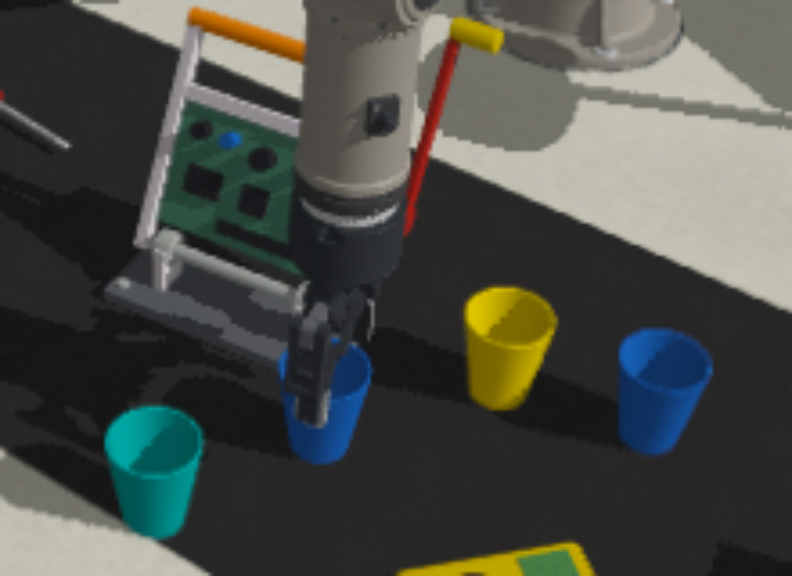

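The outer finger tip is at crop (312,422) and straddles the blue cup, but the tool is about 9 mm too far in +y. I'll correct that and check the tip height.

>>> {"op": "move_arm", "data": {"slide": [[-0.024,-0.004,0],[-0.024,-0.004,0],[-0.024,-0.004,0],[-0.024,-0.004,0]], "rot": [[0,0,0],[0,0,0],[0,0,0],[0,0,0]], "gripper": [-1,-1,-1,-1]}}

```text
time: 2.48
ee_pos: [0.6537, 0.126, 0.0553]
tool_rot: [[-0.239, 0.971, 0.001], [0.971, 0.239, 0.0], [0.0, 0.001, -1.0]]
force: [0.4, 0.4, -0.1]
gripper_width: 0.996
grip_force: 0.0
```

```bash
python3 -c "
from h import *
go([.6545,.127,.047])
c=viewer.camera_info('scene')
for r in (.045,.055):
  P0=np.array([.6537,.1365,0])+r*np.array([.971,.24,0])
  for z in (.04,.05,.06,.07): print(r,z,(proj('scene',P0+[0,0,z])[0]-[260,150])*3.6)"
```

```text
t 2.4833 p [0.6537 0.126  0.0553] F [ 0.36  0.41 -0.12] w 0.9963531527856959 g 0.0 tooly yaw 13.819617209614147 zdown -0.9999992406287295
[0.6545, 0.127, 0.047] [0.002 0.003 0.021]
0.045 0.04 [309.02380142 450.50508335]
0.045 0.05 [309.82920989 440.35892324]
0.045 0.06 [310.64224811 430.10414283]
0.045 0.07 [311.46300687 419.73922294]
0.055 0.04 [303.96211653 460.18738884]
0.055 0.05 [304.74658558 450.03229215]
0.055 0.06 [305.53856089 439.7676004 ]
0.055 0.07 [306.33813304 429.39176569]
```

>>> {"op": "move_arm", "data": {"slide": [[0.002,0.003,0.025],[0.002,0.003,0.025],[0.002,0.003,0.025],[0.002,0.003,0.025],[0.002,0.003,0.025],[0.002,0.003,0.025],[0.002,0.003,0.025],[0.002,0.003,0.025]], "rot": [[0,0,0],[0,0,0],[0,0,0],[0,0,0],[0,0,0],[0,0,0],[0,0,0],[0,0,0]], "gripper": [-1,-1,-1,0,0,0,0,0], "newtons": 25}}

```text
time: 3.15
ee_pos: [0.6545, 0.1276, 0.0449]
tool_rot: [[-0.24, 0.971, 0.001], [0.971, 0.24, 0.0], [-0.0, 0.001, -1.0]]
force: [-0.4, 1.0, 1.6]
gripper_width: 0.744
grip_force: 27.8
```

```bash
python3 -c "
from h import *
go([.6545,.127,.047])"
```

```text
t 3.15 p [0.6545 0.1276 0.0449] F [-0.41  1.03  1.63] w 0.7439540033656848 g 27.755633080378175 tooly yaw 13.876472061219356 zdown -0.9999997565508406
[0.6545, 0.127, 0.047] [-0.001 -0.    -0.005]
```

>>> {"op": "move_arm", "data": {"slide": [[0,0,-0.03],[0,0,-0.08],[0,0,-0.15],[0,0,-0.23],[0,0,-0.31],[0,0,-0.36],[0,0,-0.36],[0,0,-0.36]], "rot": [[0,0,0],[0,0,0],[0,0,0],[0,0,0],[0,0,0],[0,0,0],[0,0,0],[0,0,0]], "gripper": [0,0,0,0,0,0,0,0]}}

```text
time: 3.82
ee_pos: [0.6551, 0.1275, 0.1905]
tool_rot: [[-0.24, 0.971, 0.004], [0.971, 0.24, 0.001], [-0.0, 0.004, -1.0]]
force: [-1.0, -0.8, -1.6]
gripper_width: 0.741
grip_force: 27.9
```

```bash
python3 -c "
from h import *
go([.499,.3142,.19])"
```

```text
t 3.8167 p [0.6551 0.1275 0.1905] F [-1.03 -0.84 -1.57] w 0.7412153298988269 g 27.91033659595996 tooly yaw 13.871094793748119 zdown -0.9999934347307218
[0.499, 0.3142, 0.19] [ 0.547 -0.267  0.   ]
```

>>> {"op": "move_arm", "data": {"slide": [[0.03,-0.015,0],[0.1,-0.049,0],[0.19,-0.093,0],[0.28,-0.137,0],[0.37,-0.181,0],[0.45,-0.22,0],[0.51,-0.249,0],[0.54,-0.264,0]], "rot": [[0,0,0],[0,0,0],[0,0,0],[0,0,0],[0,0,0],[0,0,0],[0,0,0],[0,0,0]], "gripper": [0,0,0,0,0,0,0,0]}}

```text
time: 4.48
ee_pos: [0.4934, 0.3174, 0.186]
tool_rot: [[-0.248, 0.969, -0.007], [0.969, 0.248, 0.001], [0.003, -0.007, -1.0]]
force: [-1.3, 0.9, -1.2]
gripper_width: 0.744
grip_force: 28.0
```

>>> {"op": "move_arm", "data": {"slide": [[0,0,0],[0,0,0],[0,0,0],[0,0,0]], "rot": [[0,0,0],[0,0,0],[0,0,0],[0,0,0]], "gripper": [0,0,0,0]}}

```text
time: 4.82
ee_pos: [0.5018, 0.3088, 0.1883]
tool_rot: [[-0.235, 0.972, 0.001], [0.972, 0.235, -0.002], [-0.002, 0.0, -1.0]]
force: [-0.4, 0.4, -1.8]
gripper_width: 0.745
grip_force: 28.0
```

Run:
```python
from h import *
go([.499,.3142,.19])
snap('scene','s2'); d=np.load('pics/s2.npy'); im=cv2.imread('pics/s2.png')
h=cv2.cvtColor(im,cv2.COLOR_BGR2HSV);P=cloud('scene',d)
m=(h[...,0]>100)&(h[...,0]<125)&(h[...,1]>150)&(P[...,0]>.4)&(P[...,0]<.6)&(P[...,1]>.24)&(P[...,1]<.39)
for lo,hi in((.0,.08),(.1,.26)):
    q=P[m&(P[...,2]>lo)&(P[...,2]<hi)]; print(len(q),q.min(0),q.max(0))
cv2.imwrite('pics/c2.png',cv2.resize(im[130:310,340:540],None,fx=3.3,fy=3.3))
```

```text
t 4.8167 p [0.5018 0.3088 0.1883] F [-0.4   0.36 -1.83] w 0.745256752004552 g 27.96631228644401 tooly yaw 13.589455415487924 zdown -0.9999973351459049
[0.499, 0.3142, 0.19] [ 0.015 -0.004 -0.004]
692 [0.40268117 0.25525201 0.00106596] [0.53293319 0.34785498 0.07857818]
485 [0.47032046 0.27772294 0.14288626] [0.56863696 0.34111706 0.25799002]
```

View pics/c2.png

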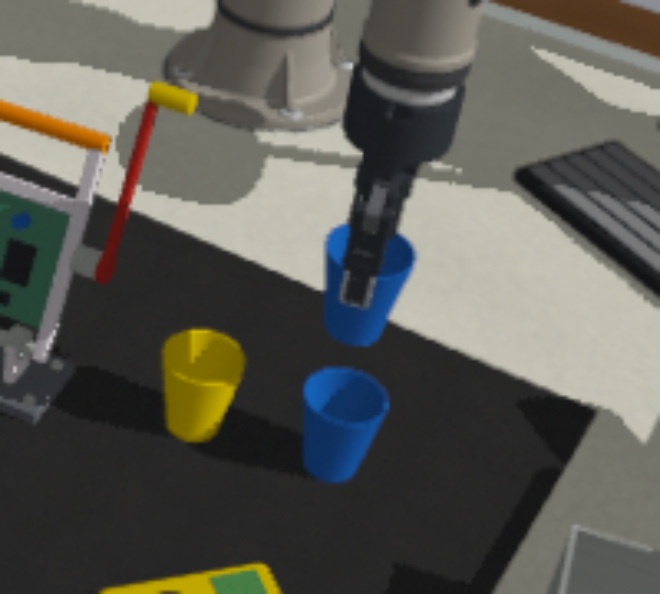

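The held cup hangs upright (crop 368,285) just behind the twin (crop 345,425). I'll correct the sideways error, then lower it in.

>>> {"op": "move_arm", "data": {"slide": [[0.015,-0.004,0],[0.015,-0.004,0],[0.015,-0.004,0.04],[0.015,-0.004,0.1],[0.015,-0.004,0.15],[0.015,-0.004,0.18],[0.015,-0.004,0.18],[0.015,-0.004,0.18]], "rot": [[0,0,0],[0,0,0],[0,0,0],[0,0,0],[0,0,0],[0,0,0],[0,0,0],[0,0,0]], "gripper": [0,0,0,0,0,0,0,0]}}

```text
time: 5.53
ee_pos: [0.4966, 0.3172, 0.116]
tool_rot: [[-0.24, 0.971, -0.001], [0.971, 0.24, -0.001], [-0.0, -0.001, -1.0]]
force: [0.8, 0.2, -0.4]
gripper_width: 0.745
grip_force: 28.0
```

Run:
```python
from h import *
go([.499,.3142,.075])
snap('scene','s3'); P=cloud('scene',np.load('pics/s3.npy')); im=cv2.imread('pics/s3.png')
h=cv2.cvtColor(im,cv2.COLOR_BGR2HSV)
m=(h[...,0]>100)&(h[...,0]<125)&(h[...,1]>150)&(P[...,0]>.44)&(P[...,0]<.56)&(P[...,1]>.25)&(P[...,1]<.38)
def cone(z0,lo,hi):
    q=P[m&(P[...,2]>lo)&(P[...,2]<hi)]
    from scipy.optimize import least_squares
    # front outer wall only: 
    f=lambda c: np.hypot(q[:,0]-c[0],q[:,1]-c[1])-(.021+.012*(q[:,2]-z0)/.075)
    r=least_squares(f,[.499,.314],loss='soft_l1',f_scale=.002); print(len(q),r.x,np.median(abs(r.fun)))
z0=status.get_state()['ee_pos'][2]-.0449
cone(0.0,.01,.06); cone(z0,z0+.05,z0+.08)
```

```text
t 5.5333 p [0.4966 0.3172 0.116 ] F [ 0.78  0.18 -0.42] w 0.7453426919137506 g 27.99358818680048 tooly yaw 13.87293417273791 zdown -0.9999990262459908
[0.499, 0.3142, 0.075] [-0.009  0.004  0.103]
289 [0.4977435  0.31480146] 0.0010505777689487177
217 [0.49842793 0.31750091] 0.0010710258838112566
```

>>> {"op": "move_arm", "data": {"slide": [[-0.008,0.002,0.0],[-0.008,0.002,0.02],[-0.008,0.002,0.045],[-0.008,0.002,0.07],[-0.008,0.002,0.09],[-0.008,0.002,0.1],[-0.008,0.002,0.1],[-0.008,0.002,0.1]], "rot": [[0,0,0],[0,0,0],[0,0,0],[0,0,0],[0,0,0],[0,0,0],[0,0,0],[0,0,0]], "gripper": [0,0,0,0,0,0,0,0]}}

```text
time: 6.25
ee_pos: [0.4982, 0.3144, 0.076]
tool_rot: [[-0.24, 0.971, -0.001], [0.971, 0.24, -0.001], [-0.0, -0.001, -1.0]]
force: [-0.6, 0.3, -0.9]
gripper_width: 0.745
grip_force: 28.0
```

>>> {"op": "move_arm", "data": {"slide": [[0,0,0.008],[0,0,0.008],[0,0,0.008],[0,0,0.008],[0,0,0.008],[0,0,0.008],[0,0,0.008],[0,0,0.008]], "rot": [[0,0,0],[0,0,0],[0,0,0],[0,0,0],[0,0,0],[0,0,0],[0,0,0],[0,0,0]], "gripper": [0,0,0,-1,-1,-1,-1,-1]}}

```text
time: 6.92
ee_pos: [0.4986, 0.3145, 0.0735]
tool_rot: [[-0.24, 0.971, 0.0], [0.971, 0.24, 0.0], [0.0, 0.0, -1.0]]
force: [0.4, 0.5, 0.7]
gripper_width: 1.002
grip_force: 0.0
```

>>> {"op": "move_arm", "data": {"slide": [[0,0,-0.02],[0,0,-0.06],[0,0,-0.12],[0,0,-0.2],[0,0,-0.28],[0,0,-0.36],[0,0,-0.44],[0,0,-0.44]], "rot": [[0,0,0],[0,0,0],[0,0,0],[0,0,0],[0,0,0],[0,0,0],[0,0,0],[0,0,0]], "gripper": [-1,-1,-1,-1,-1,-1,-1,-1]}}

```text
time: 7.58
ee_pos: [0.5022, 0.3161, 0.258]
tool_rot: [[-0.24, 0.971, 0.013], [0.971, 0.24, 0.008], [0.005, 0.014, -1.0]]
force: [0.9, 1.8, 0.6]
gripper_width: 1.001
grip_force: 0.0
```

Run:
```python
from h import *
go([.499,.3142,.075])
snap('scene','s4'); P=cloud('scene',np.load('pics/s4.npy')); im=cv2.imread('pics/s4.png')
h=cv2.cvtColor(im,cv2.COLOR_BGR2HSV)
m=(h[...,0]>100)&(h[...,0]<125)&(h[...,1]>150)&(P[...,0]>.44)&(P[...,0]<.56)&(P[...,1]>.25)&(P[...,1]<.38)
q=P[m];print(np.percentile(q[:,2],[50,95,99]),q[:,1].min(),q[:,1].max())
h=np.array([.583,-.001,.045]);x=np.array([.994,.107,0]);y=np.array([-.107,.994,0]);z=np.array([0,0,1])
m=(cv2.cvtColor(im,cv2.COLOR_BGR2HSV)[...,0]);
f=h-.1138*0*x
foot=h+.133*y+x*(-.037-.0635)+z*(.0765+.1315); print('foot model',foot)
cv2.imwrite('pics/c4.png',cv2.resize(im[130:310,260:500],None,fx=3.3,fy=3.3))
```

```text
t 7.5833 p [0.5022 0.3161 0.258 ] F [0.92 1.82 0.62] w 1.0010028379506872 g 0.0 tooly yaw 13.86552209916744 zdown -0.9998818574301235
[0.499, 0.3142, 0.075] [-0.005 -0.016  0.457]
[0.07423128 0.10052215 0.10258141] 0.2822424699948802 0.3476217305345399
foot model [0.468872  0.1204485 0.253    ]
```

View pics/c4.png

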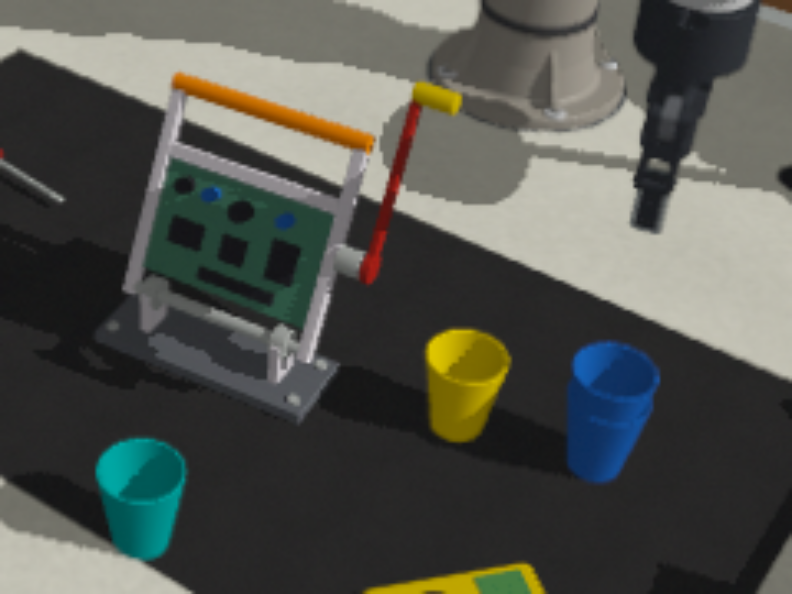

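The cup is nested: crop (612,410), rim at about 0.101 m. Next I'll shut the gripper and go in front of the foot, which the model puts at (0.469,0.120,0.253).

>>> {"op": "move_arm", "data": {"slide": [[-0.06,-0.05,0],[-0.12,-0.1,0],[-0.19,-0.155,0],[-0.26,-0.21,0],[-0.32,-0.26,0],[-0.37,-0.3,0],[-0.415,-0.332,0.02],[-0.415,-0.332,0.02]], "rot": [[0,0,0],[0,0,0.01],[0,0,0.02],[0,0,0.03],[0,0,0.043],[0,0,0.043],[0,0,0.043],[0,0,0.043]], "gripper": [1,1,1,1,1,1,1,1]}}

```text
time: 8.3
ee_pos: [0.4066, 0.1159, 0.2398]
tool_rot: [[-0.1, 0.995, -0.005], [0.995, 0.1, -0.002], [-0.002, -0.005, -1.0]]
force: [-0.3, 0.1, -0.5]
gripper_width: 0.003
grip_force: 0.0
```

>>> {"op": "move_arm", "data": {"slide": [[0,0,0],[0,0,0],[0,0,0],[0,0,0],[0,0,0]], "rot": [[0,0,0],[0,0,0],[0,0,0],[0,0,0],[0,0,0]], "gripper": [1,1,1,1,1]}}

```text
time: 8.72
ee_pos: [0.4096, 0.1223, 0.2412]
tool_rot: [[-0.108, 0.994, 0.0], [0.994, 0.108, -0.0], [-0.0, -0.0, -1.0]]
force: [-0.1, -0.1, 0.2]
gripper_width: -0.0
grip_force: 0.0
```

Run:
```python
from h import *
y=np.array([-.107,.994,0]);x=np.array([.994,.107,0]);f=np.array([.4689,.1205,.242])+.0085*y
go(f-.05*x,f+.005*x,f+.1*x)
```

```text
t 8.7167 p [0.4096 0.1223 0.2412] F [-0.12 -0.14  0.16] w -0.00016256011550080978 g 0.0 tooly yaw 6.222615227195427 zdown -0.999999907456785
[0.4182905 0.123599  0.242    ] [ 0.001  0.022 -0.002]
[0.4729605 0.129484  0.242    ] [ 0.001  0.16  -0.002]
[0.5673905 0.139649  0.242    ] [ 0.     0.397 -0.002]
```

>>> {"op": "move_arm", "data": {"slide": [[0.001,0.02,0],[0.001,0.05,0],[0.001,0.08,0],[0.001,0.11,0],[0.001,0.14,0],[0.001,0.17,0],[0.001,0.2,0],[0.001,0.22,0]], "rot": [[0,0,0],[0,0,0],[0,0,0],[0,0,0],[0,0,0],[0,0,0],[0,0,0],[0,0,0]], "gripper": [1,1,1,1,1,1,1,1]}}

```text
time: 9.38
ee_pos: [0.4983, 0.1317, 0.241]
tool_rot: [[-0.107, 0.994, 0.0], [0.994, 0.107, -0.001], [-0.001, 0.0, -1.0]]
force: [-1.0, -0.7, 0.5]
gripper_width: 0.001
grip_force: 0.2
```

>>> {"op": "move_arm", "data": {"slide": [[0,0.02,0],[0,0.05,0],[0,0.08,0],[0,0.11,0],[0,0.14,0],[0,0.17,0],[0,0.19,0],[0,0.19,0]], "rot": [[0,0,0],[0,0,0],[0,0,0],[0,0,0],[0,0,0],[0,0,0],[0,0,0],[0,0,0]], "gripper": [1,1,1,1,1,1,1,1]}}

```text
time: 10.05
ee_pos: [0.5737, 0.1395, 0.2407]
tool_rot: [[-0.107, 0.994, 0.001], [0.994, 0.107, -0.001], [-0.001, 0.0, -1.0]]
force: [0.3, -0.7, 0.1]
gripper_width: 0.003
grip_force: 0.0
```

Run:
```python
from h import *
go([.43,-.01,.3])
im,_=snap('scene','s5');cv2.imwrite('pics/c5.png',cv2.resize(im[120:310,260:500,::-1],None,fx=3.1,fy=3.1))
```

```text
t 10.05 p [0.5737 0.1395 0.2407] F [ 0.28 -0.68  0.1 ] w 0.0028748475148204907 g 0.0 tooly yaw 6.131907353994373 zdown -0.9999994401800899
[0.43, -0.01, 0.3] [-0.333 -0.397 -0.148]
```

View pics/c5.png

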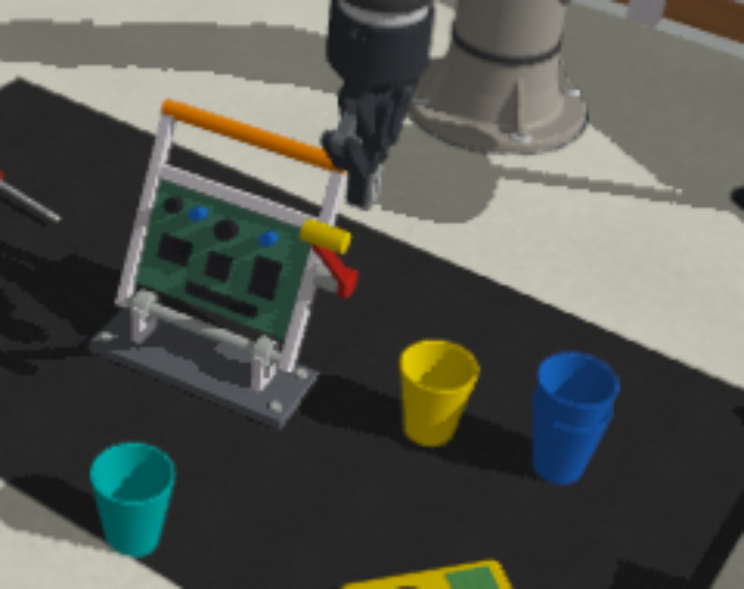

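The stand is past centre and falling (foot at crop 325,237). Now I'll retreat up and over to the front of the rail.

>>> {"op": "move_arm", "data": {"slide": [[0,0,-0.08],[-0.04,-0.05,-0.15],[-0.1,-0.12,-0.15],[-0.16,-0.19,-0.15],[-0.22,-0.26,-0.15],[-0.28,-0.33,-0.15],[-0.333,-0.397,-0.15],[-0.333,-0.397,-0.15]], "rot": [[0,0,0],[0,0,0],[0,0,0],[0,0,0],[0,0,0],[0,0,0],[0,0,0],[0,0,0]], "gripper": [1,1,1,1,1,1,1,1]}}

```text
time: 10.77
ee_pos: [0.4237, -0.0165, 0.3017]
tool_rot: [[-0.098, 0.995, -0.002], [0.995, 0.098, 0.001], [0.001, -0.002, -1.0]]
force: [1.0, -0.6, -0.8]
gripper_width: 0.003
grip_force: 0.0
```

>>> {"op": "move_arm", "data": {"slide": [[0,0,0],[0,0,0],[0,0,0],[0,0,0]], "rot": [[0,0,0],[0,0,0],[0,0,0],[0,0,0]], "gripper": [1,1,1,1]}}

```text
time: 11.1
ee_pos: [0.4292, -0.0088, 0.3011]
tool_rot: [[-0.109, 0.994, -0.0], [0.994, 0.109, -0.001], [-0.0, -0.0, -1.0]]
force: [0.7, 0.7, -0.8]
gripper_width: 0.002
grip_force: 0.0
```

Run:
```python
from h import *
x=np.array([.994,.107,0]);r=np.array([.505,-.009,0])
go(r-.06*x+[0,0,.19],r+.0783*x+[0,0,.19])
im,_=snap('scene','s6');cv2.imwrite('pics/c6.png',cv2.resize(im[120:310,260:500,::-1],None,fx=3.1,fy=3.1))
```

```text
t 11.1 p [ 0.4292 -0.0088  0.3011] F [ 0.71  0.65 -0.76] w 0.0018393908225028237 g 0.0 tooly yaw 6.266406343821813 zdown -0.9999998139564604
[ 0.44536 -0.01542  0.19   ] [-0.021  0.038  0.278]
[ 0.5828302 -0.0006219  0.19     ] [-0.021  0.384  0.278]
```

View pics/c6.png

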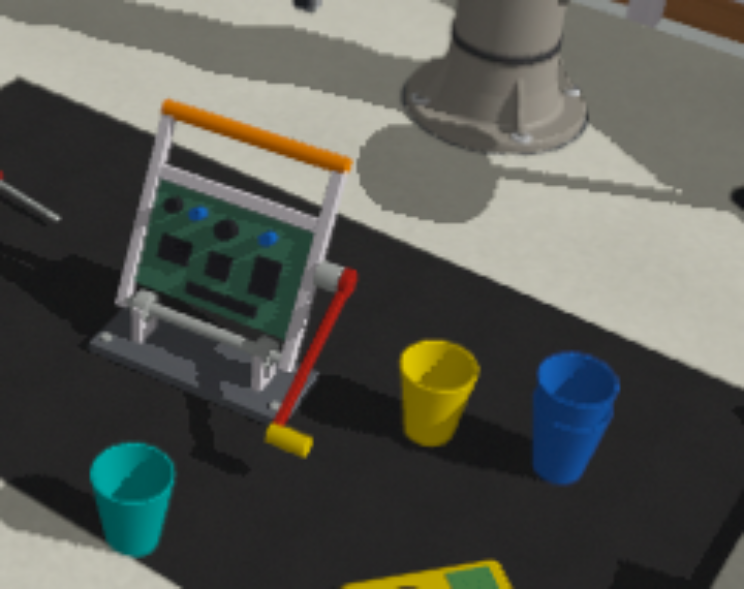

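The stand is fully down, with its foot at crop (290,440) on the side away from the robot. Now I'll lower to the rail and push it upright.

>>> {"op": "move_arm", "data": {"slide": [[-0.021,0.03,0.05],[-0.021,0.03,0.12],[-0.021,0.03,0.19],[-0.021,0.03,0.25],[-0.021,0.03,0.275],[-0.021,0.038,0.275],[-0.021,0.038,0.275],[-0.021,0.038,0.275]], "rot": [[0,0,0],[0,0,0],[0,0,0],[0,0,0],[0,0,0],[0,0,0],[0,0,0],[0,0,0]], "gripper": [1,1,1,1,1,1,1,1]}}

```text
time: 11.82
ee_pos: [0.4464, -0.0166, 0.1927]
tool_rot: [[-0.107, 0.994, 0.003], [0.994, 0.107, -0.0], [-0.001, 0.003, -1.0]]
force: [-0.2, 0.0, -0.1]
gripper_width: -0.004
grip_force: 0.0
```

>>> {"op": "move_arm", "data": {"slide": [[0,0.03,0],[0,0.06,0],[0,0.09,0],[0,0.11,0],[0,0.13,0],[0,0.15,0],[0,0.17,0],[0,0.19,0]], "rot": [[0,0,0],[0,0,0],[0,0,0],[0,0,0],[0,0,0],[0,0,0],[0,0,0],[0,0,0]], "gripper": [1,1,1,1,1,1,1,1]}}

```text
time: 12.48
ee_pos: [0.5202, -0.0089, 0.1929]
tool_rot: [[-0.107, 0.994, -0.0], [0.994, 0.107, 0.0], [0.0, -0.0, -1.0]]
force: [-3.9, -0.7, 5.3]
gripper_width: -0.006
grip_force: 2.2
```

>>> {"op": "move_arm", "data": {"slide": [[0,0.02,0],[0,0.04,0],[0,0.06,0],[0,0.075,0],[0,0.085,0],[0,0.09,0],[0,0.09,0],[0,0.09,0]], "rot": [[0,0,0],[0,0,0],[0,0,0],[0,0,0],[0,0,0],[0,0,0],[0,0,0],[0,0,0]], "gripper": [1,1,1,1,1,1,1,1]}}

```text
time: 13.15
ee_pos: [0.5577, -0.0046, 0.1923]
tool_rot: [[-0.107, 0.994, 0.003], [0.994, 0.107, 0.0], [-0.0, 0.003, -1.0]]
force: [-2.2, -0.2, 4.8]
gripper_width: 0.003
grip_force: 2.7
```

```bash
cat > rail.py <<'E'
from h import *
import sys
im,d=snap('scene',sys.argv[1]); P=cloud('scene',d); h=cv2.cvtColor(im,cv2.COLOR_RGB2HSV)
m=(h[...,0]>8)&(h[...,0]<18)&(h[...,1]>170)&(h[...,2]>120)&(P[...,2]>.15)&(P[...,2]<.3)&(abs(P[...,1])<.15)
q=P[m]-[.583,-.001,.045]; c=np.median(q,0); print('surf',c,'x',c@[.994,.107,0])
x=np.array([.994,.107,0]);go(status.get_state()['ee_pos']+.01*x)
E
python3 rail.py s7
```

```text
surf [0.00108074 0.01034342 0.18499537] x 0.00218100597913638
t 13.2 p [ 0.5575 -0.0046  0.1922] F [-2.64 -0.06  4.7 ] w 0.002653548900399771 g 2.6956444792449474 tooly yaw 6.153549140378389 zdown -0.9999960714750445
[ 0.56745248 -0.00354605  0.19222138] [-0.     0.025  0.   ]
```

>>> {"op": "move_arm", "data": {"slide": [[0,0.004,0],[0,0.008,0],[0,0.012,0],[0,0.015,0],[0,0.015,0],[0,0.015,0],[0,0.015,0],[0,0.015,0]], "rot": [[0,0,0],[0,0,0],[0,0,0],[0,0,0],[0,0,0],[0,0,0],[0,0,0],[0,0,0]], "gripper": [1,1,1,1,1,1,1,1]}}

```text
time: 13.87
ee_pos: [0.5627, -0.004, 0.1923]
tool_rot: [[-0.107, 0.994, 0.001], [0.994, 0.107, 0.0], [0.0, 0.001, -1.0]]
force: [-4.5, -0.4, 6.3]
gripper_width: -0.001
grip_force: 3.4
```

```bash
python3 rail.py s8
python3 - <<'E'
import cv2
im=cv2.imread('pics/s8.png');cv2.imwrite('pics/c8.png',cv2.resize(im[120:330,240:500],None,fx=2.8,fy=2.8))
E
```

```text
surf [0.00610795 0.00925036 0.18521903] x 0.007061090586725065
t 13.9167 p [ 0.5627 -0.004   0.1923] F [-3.91  0.27  5.56] w 0.003927916158656992 g 3.415590226650238 tooly yaw 6.147428144091784 zdown -0.9999988330593437
[ 0.5726675  -0.00296734  0.19228591] [-0.     0.025  0.   ]
```

View pics/c8.png

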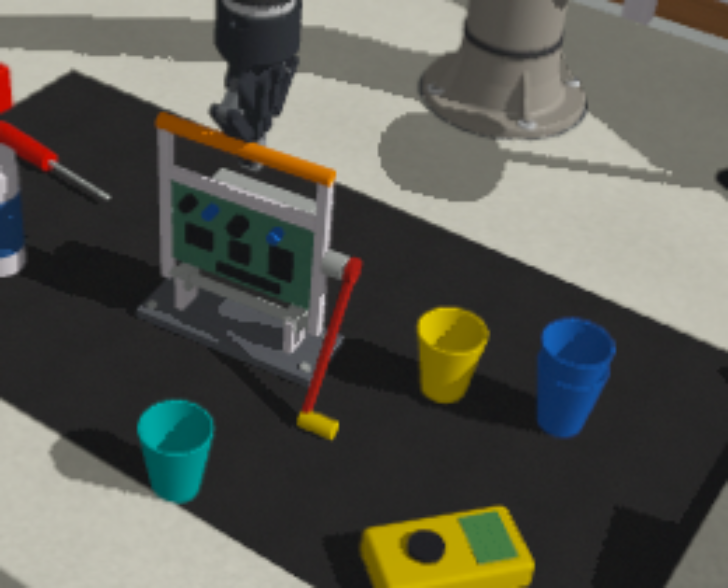

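The frame is upright with the finger on the rail (crop 255,155), the stand is down and the cup is nested. I'll settle briefly, then hand in.

>>> {"op": "move_arm", "data": {"slide": [[0,0,0],[0,0,0],[0,0,0],[0,0,0],[0,0,0],[0,0,0]], "rot": [[0,0,0],[0,0,0],[0,0,0],[0,0,0],[0,0,0],[0,0,0]], "gripper": [1,1,1,1,1,1]}}

```text
time: 14.42
ee_pos: [0.5627, -0.0041, 0.1923]
tool_rot: [[-0.107, 0.994, 0.001], [0.994, 0.107, 0.0], [0.0, 0.002, -1.0]]
force: [-3.8, -0.1, 6.5]
gripper_width: 0.0
grip_force: 3.4
```

```bash
python3 -c "
from h import *
go(); print(robot.close_job())"
```

```text
t 14.4167 p [ 0.5627 -0.0041  0.1923] F [-3.77 -0.12  6.47] w 0.0003281454278717518 g 3.4100449830293655 tooly yaw 6.144351768116492 zdown -0.9999988490049208
the job is handed in; nothing more can be done
None
```

I handed the job in at 14.4 s; the hand-in gave no verdict, but by the last images and force readings the cup is nested in its twin and released, the kickstand is fully down, and the frame is held upright by the fingers with about 4 N on the rail.

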